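Take a candle jar out of the sliding-top display case

ROBOT

A 6-joint arm with a two-finger parallel gripper is mounted at the origin on the work surface. World frame = base frame: x ahead of the robot, y to its left, z up, the work surface at z = 0. Lengths are in m, angles in rad, forces in N, time in s.
With the tool pointing down it reaches from about 0.425 to 0.95 m from the base axis. Payload 3.5 kg.
Tool frame: the origin (TCP) lies on the centre line of the jaws, within the pads' length; the fingertips stand 14 mm ahead of it and the grasp point (between the pads) lies 5 mm behind it (ctrl.finger_overhang is the distance from the TCP to the fingertips, in m); z points along the fingers, y is the line along which they close (so a half turn about z gives the same grasp; the last joint's range is limited). The gripper opens to 85 mm and grips with 20 to 120 N. Pads are 22 mm wide; open, the fingers measure 114 mm over their backs; the gripper's body (76 mm by 85 mm) begins 54 mm behind the grasp point. The pads swing forward as they close: fully open they stand 13 mm farther back than shut.
Start: joints at [0.968, 0.286, 1.577, -0, 1.279, -0.15], TCP at [0.295, 0.607, 0.22] pointing down, gripper open.
Joint ranges: [-2.77, 2.77], [-0.9, 2.22], [0.21, 2.48], [-1.53, 4.67], [0.24, 2.81], [-2.84, 2.84]. Speed limits (rad/s): [2.79, 2.79, 3.14, 3.14, 3.14, 3.14].

INTERFACE

Orientations are given as a unit quaternion [x, y, z, w].
In Python, from plant import ctrl gives the robot as it stands.
- The arm moves only by the tool send_rows, never from a script. Its argument "moves" is text: rows parted by semicolons, each of 7 numbers parted by spaces: the turn, a rotation vector about the tool's x, y, z in units of 360 degrees (1.0 is 360 degrees), then the shift along the tool's x, y, z in units of 20 cm (1.0 is 20 cm), then the gripper's target within -1 to 1 (fully open at 1, half-way at 0, shut at -1). A call has 1 to 12 rows; each row is the pose to reach, as a shift and turn from the pose commanded when the call began, along the tool's axes at that moment, turning the shorter way round; what a row does not reach only later rows make up. A row lasts 1/8 s, in which the tool goes at most 62.5 mm and 10.7 degrees, less where a joint would pass 70% of its speed; a pose out of reach is approached as far as the arm can. A call with a number of a shift or a turn outside -1 to 1 is refused whole. A call with a gripper value outside its range is refused whole. The fingers move at their own pace and stop on an object; "newtons" is the grip in N (left out, the last holds). Time passes only in rows, so rows that repeat a pose let the fingers close. It gives the time, the measured TCP pose, the force, the opening and the grip force at its end, in the units of the state.
- ctrl.get_state(): the state, without advancing time (a new reading comes with each control period).
- ctrl.read_camera(name): name is "scene" or "side" or "wrist"; returns a dict with "image" (384x512x3 uint8, red, green, blue), "fovy" (degrees; the focal length in pixels is half the picture's height over the tangent of half this angle, whatever the lens; pixels are square), "cx", "cy" (the principal point, pixels), "extrinsics" (4x4, takes a point from camera to world coordinates). Camera axes: x right, y up, looking along -z (the intrinsics and any distortion apply to the point x, -y, -z); pixel columns grow to the right and rows downward; lengths in m; the calibration is good to about 2 mm. A picture is of the moment at which its call begins. There is no depth.
- ctrl.sign_off(): hands the job in; it is judged then, once.
The state is a dict: "time": time; "qpos": joint angles; "dq": joint speeds; "joint_efforts": joint torques, N m; "eef_pos": TCP position; "tcp_rot": TCP orientation; "contact_force": force on the tool from outside, world axes, zero at the start; "wrist_torque": the same for the moment, N m; "opening": opening from 0.0 (shut) to 1.0 (fully open); "finger_force": force on a finger pad.
Only numpy, scipy, OpenCV 4.12 (cv2) and the standard library are available. Lean on these libraries where they do the work, as an engineer would, in place of code of your own. Each camera call takes 0.05 s, during which the arm holds its last target. There are 200 camera calls.

TASK

Fetch the lidded candle jar out of the glass-topped display case: slide the panel above it across the other panel, then lift the jar out and set it down gently, upright, on the middle of the round wooden board. Finally slide both glass panels fully shut again, and leave the bowl in the case, the vase and the planter where they are.

Things in the scene. Friction and masses are not known exactly. Their poses are not given: they have to be found in the camera images.
- case: Fixed display case, 218 (x) by 410 (y) by 128 mm high; white base, wooden ends and divider, glass front and back. Origin: centre of underside; x away from robot, y to its left (panels slide along y). Inner floor 12 mm up. A 60 mm tall divider at y = 0 parts it into a left (+y) and a right compartment, end walls at y = +-191 mm, tracks at x = +-95 to 109 mm. Jar in one, bowl in the other, 90 to 120 mm from the divider.
- left_panel (a joint): Left glass panel on the upper track, 188 by 200 mm, underside 119 and top 125 mm above the counter. 0 = shut (case y -10 to +190 mm); grows up to 0.155 m as it slides right (-y) over the right panel. About 2 N friction; stays where left. Starts up to 30 mm ajar.
- right_panel (a joint): Right glass panel on the lower track, same size and friction, underside 110 and top 116 mm above the counter. 0 = shut (case y -190 to +10 mm); grows up to 0.155 m as it slides left (+y) under the left panel. Starts up to 30 mm ajar. The two joint values add up to 0.165 m at most (the right rib meets the left panel's edge): while one panel is ajar the other may not open fully.
- left_pull (a point): Middle of the top edge of the left panel's pull: an upright dark steel rib, 90 mm long (case x), 10 mm thick (case y), its top 152 mm above the counter, 27 mm above its panel; at case y = +180 mm minus the joint value. Can be pushed on either side or pinched from above.
- right_pull (a point): Centre of the top edge of the right panel's pull rib, the same rib, also reaching up to 152 mm above the counter, 36 mm above its panel. It stands at case y = -180 mm when shut, plus the joint value.
- jar: Candle jar: amber glass with a paper band and a flat wooden lid fixed on, a plain upright cylinder 62 mm in diameter and 90 mm high, 0.2 to 0.45 kg. Origin: centre of its underside. Stands on the case's inner floor.
- board: Round wooden display board, 150 mm in diameter, 16 mm thick, fixed on the counter to the left or right of the case. Origin: centre of its underside.
- bowl: Low white ceramic bowl, 90 mm across, 50 mm high, in the other compartment; stays there. Origin: centre of its underside.
- vase: Pink bulbous vase, 92 mm across, 120 mm high, standing loose on the counter on the side of the case away from the board. Origin: centre of its underside.
- planter: Terracotta pot with a clipped green ball, 84 mm across, 123 mm high, standing loose beyond the case. Origin: centre of its underside.
Not all that is in view belongs to the job. Of the things shaped like the board, the wooden one is meant.

How it is judged:
On the way, in this order (a step that is already met when the one before it is completed fails the run):
1. The panel above the jar is slid open by more than 80 mm while the jar still stands in its compartment (((height (world z) of jar below 0.04 m and y of jar in the frame of case above 0 m and value of joint left_panel above 0.08 m) or (height (world z) of jar below 0.04 m and y of jar in the frame of case below 0 m and value of joint right_panel above 0.08 m))), for 0.1 s.
2. The jar stands upright on the board (horizontal distance between jar and board below 0.035 m and z of jar in the frame of board between 0.011 and 0.021 m and angle between jar's own z axis and vertical below 0.1 rad and linear speed of jar below 0.03 m/s), for 0.2 s.
At the end, for the whole second after the job is handed in: The jar stands upright (within 0.1 rad), at rest and released on the round board, its axis within 35 mm of the board's centre, and both panels are shut to within 8 mm (all of step 2 and value of joint each of left_panel, right_panel below 0.008 m and contact force between the fingers and jar below 0.1 N); the robot touches nothing.
It fails at once if The bowl is moved by more than 30 mm (distance of bowl from where it was at the start of the episode above 0.03 m).
It fails at once if The vase is moved by more than 30 mm (distance of vase from where it was at the start of the episode above 0.03 m).
It fails at once if The planter is moved by more than 30 mm (distance of planter from where it was at the start of the episode above 0.03 m).
It fails at once if The jar is tipped by more than 0.5 rad (angle between jar's own z axis and vertical above 0.5 rad).
It fails at once if The jar is dropped onto the board: let go, it falls faster than 0.5 m/s (linear speed of jar above 0.5 m/s and contact force between the fingers and jar below 0.1 N).
It also fails if it takes over 72 s, if anything falls off the work surface, if the arm or the gripper's body presses on something with over 40 N, if the wrist force passes 120 N, or if a joint passes its speed limit or range.

## Working session

There is one attempt and no reset: what is moved stays moved. The work goes in short steps, Python scripts to look and compute and a tool call to move; the robot and the scene stay as the last step left them, time stands still between calls to the robot, and variables do not carry over. Pictures are saved under pics/ and viewed, at most 10 in all, crops included, and the job is handed in when it is done.

Besides the shell and the picture viewer there is one more tool, called after "Emit:" as a command line: name --argument value ..., lists and objects as JSON in quotes. send_rows: Moves the arm, as the interface text tells. Its arguments: {"type":"object","properties":{"moves":{"type":"string"},"newtons":{"type":"number"}},"required":["moves"]}

```bash
mkdir -p pics; cat > h.py <<'E'
import numpy as np, cv2
from plant import ctrl
def cam(n,save=None):
    c=ctrl.read_camera(n)
    if save: cv2.imwrite('pics/'+save,c['image'][:,:,::-1])
    return c
def ray(c,u,v):
    f=c['image'].shape[0]/2/np.tan(np.radians(c['fovy'])/2)
    d=np.array([(u-c['cx'])/f,-(v-c['cy'])/f,-1.]); E=np.array(c['extrinsics'])
    return E[:3,3],E[:3,:3]@d
def onz(c,u,v,z):
    o,d=ray(c,u,v); return o+d*(z-o[2])/d[2]
def proj(c,p):
    E=np.array(c['extrinsics']); q=E[:3,:3].T@(np.array(p)-E[:3,3]); f=c['image'].shape[0]/2/np.tan(np.radians(c['fovy'])/2)
    return c['cx']-f*q[0]/q[2], c['cy']+f*q[1]/q[2]
E
python3 - <<'E'
from h import *
for n in ['scene','side','wrist']:
    c=cam(n,n+'0.png'); print(n,{k:np.round(v,3).tolist() for k,v in c.items() if k!='image'}, [k for k in c])
print(ctrl.get_state())
a=[cv2.imread('pics/%s0.png'%n) for n in ['scene','side']]
cv2.imwrite('pics/ab.png',cv2.resize(np.vstack(a),None,fx=.78,fy=.78,interpolation=cv2.INTER_AREA))
E
```

```text
scene {'fovy': 42.929, 'cx': 251.891, 'cy': 194.681, 'extrinsics': [[0.857, -0.431, 0.281, 1.049], [0.515, 0.7, -0.495, -0.931], [0.017, 0.569, 0.822, 1.472], [0.0, 0.0, 0.0, 1.0]]} ['image', 'fovy', 'cx', 'cy', 'extrinsics']
side {'fovy': 55.644, 'cx': 254.575, 'cy': 188.322, 'extrinsics': [[-0.898, 0.297, -0.326, 0.252], [-0.441, -0.627, 0.642, 0.609], [-0.014, 0.72, 0.694, 0.877], [0.0, 0.0, 0.0, 1.0]]} ['image', 'fovy', 'cx', 'cy', 'extrinsics']
wrist {'fovy': 70.815, 'cx': 259.732, 'cy': 190.277, 'extrinsics': [[0.438, -0.869, -0.231, 0.236], [0.899, 0.423, 0.115, 0.635], [-0.002, -0.258, 0.966, 0.374], [0.0, 0.0, 0.0, 1.0]]} ['image', 'fovy', 'cx', 'cy', 'extrinsics']
{'time': 0.15, 'qpos': array([ 9.68019054e-01,  2.87012153e-01,  1.57785471e+00,  6.02642818e-05,
        1.27863900e+00, -1.50010218e-01]), 'dq': array([ 0.00100408, -0.0029168 , -0.00508488,  0.00220835,  0.00097942,
        0.00212404]), 'joint_efforts': array([ 8.45096220e-04, -4.06598854e+01, -2.93143559e+01, -1.02723375e-04,
        3.93866590e-03,  1.07422423e-05]), 'eef_pos': array([0.29493514, 0.60654858, 0.21852407]), 'tcp_rot': array([ 2.24463184e-01,  9.74482100e-01, -8.79036296e-04, -3.78446177e-04]), 'contact_force': array([ 0.03951471, -0.12170236,  0.00279515]), 'wrist_torque': array([ 0.0072272 ,  0.00276266, -0.02245903]), 'finger_force': 0.0, 'opening': 1.0031137034627726}
```

View pics/scene0.png

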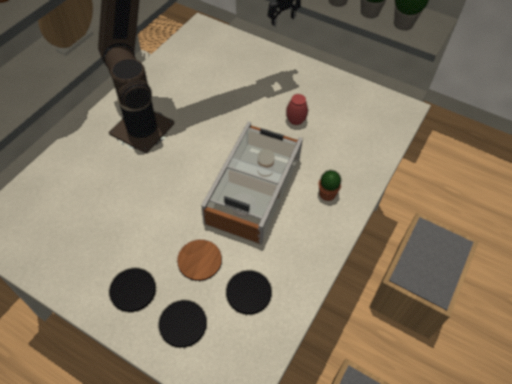

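View pics/side0.png

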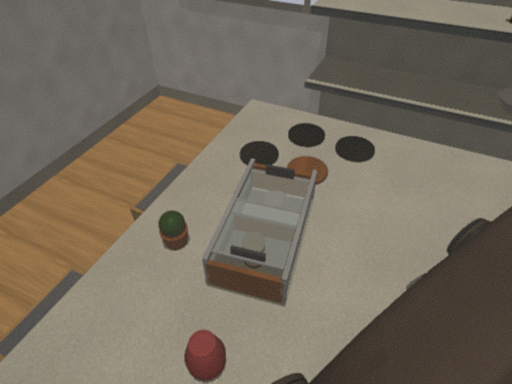

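Scene: the case runs from (270,130) to (235,230). The wooden disc is at (200,260), with three black discs at (132,289), (183,323) and (249,292). The vase is at (297,110) and the planter at (330,185). Of the four discs, only the one at (200,260) is wooden, so that is the board. I'll confirm this, and which compartment holds the jar, in one enlarged crop.

```bash
python3 - <<'E'
import cv2,numpy as np
a=cv2.imread('pics/scene0.png')[110:300,130:330]; b=cv2.imread('pics/side0.png')[145:305,185:345]
a=cv2.resize(a,(420,399),interpolation=cv2.INTER_CUBIC); b=cv2.resize(b,(380,380),interpolation=cv2.INTER_CUBIC)
b=cv2.copyMakeBorder(b,0,19,0,0,cv2.BORDER_CONSTANT)
cv2.imwrite('pics/crop.png',cv2.convertScaleAbs(np.hstack([a,b]),alpha=1.3))
E
```

```text
(no output)
```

View pics/crop.png

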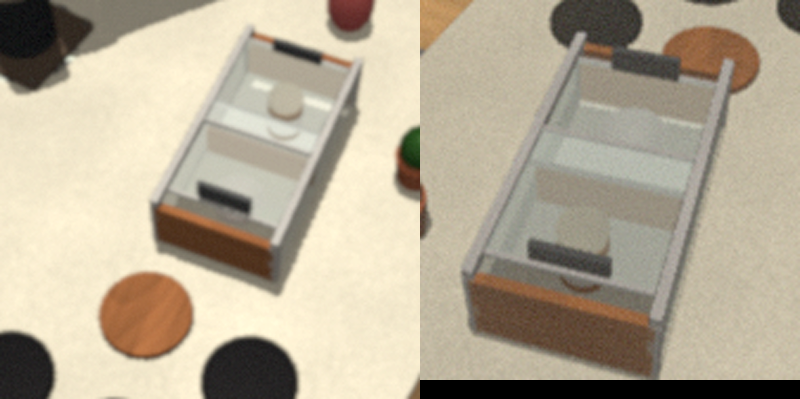

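The enlarged crop confirms the wooden disc is the board, on the right of the case. The jar's beige lid is in the left (+y) compartment at scene px (266,157). The right rib is clearly ajar. Now I'll measure.

```bash
cat > m.py <<'E'
from h import *
def comps(mask,c,z,amin,box):
    u0,v0,u1,v1=box; m=np.zeros_like(mask); m[v0:v1,u0:u1]=mask[v0:v1,u0:u1]
    n,l,s,ce=cv2.connectedComponentsWithStats(m.astype(np.uint8)); 
    for i in range(1,n):
        if s[i,4]>=amin: print(' px',ce[i].round(1),'bbox',s[i,:4],'area',s[i,4],'world@z',z,onz(c,*ce[i],z).round(4))
E
python3 - <<'E'
from m import *
S=cam('scene'); D=cam('side')
print('scene corners'); 
for u,v in [(250,30),(153,205),(358,65),(277,245)]: print(onz(S,130+u/2.1,110+v/2.1,.128).round(3))
print('side corners')
for u,v in [(160,38),(310,65),(48,270),(240,315)]: print(onz(D,185+u/2.375,145+v/2.375,.128).round(3))
for n,c,box,bb in [('scene',S,(195,120,310,245),(170,230,230,290)),('side',D,(205,155,325,300),(280,150,335,190))]:
    im=c['image'].astype(int); h=cv2.cvtColor(c['image'],cv2.COLOR_RGB2HSV).astype(int)
    dark=(im.max(2)<75); print(n,'dark'); comps(dark,c,.145,25,box)
    wood=(h[...,1]>110)&(h[...,0]<20)&(h[...,2]>60); print(n,'wood'); comps(wood,c,.016,60,bb)
    tan=(im[...,0]-im[...,2]>25)&(h[...,1]<110); print(n,'tan'); comps(tan,c,.102,25,box)
    for nm,hh in [('red',((h[...,0]>165)|(h[...,0]<4))&(h[...,1]>100))]: print(nm); comps(hh,c,.05,60,(0,0,512,384))
    g=(h[...,0]>35)&(h[...,0]<85)&(h[...,1]>60); print('green'); comps(g,c,.09,40,(0,0,360,384))
E
```

```text
scene corners
[0.416 0.145 0.128]
[ 0.479 -0.251  0.128]
[0.617 0.174 0.128]
[ 0.681 -0.212  0.128]
side corners
[ 0.667 -0.196  0.128]
[ 0.465 -0.23   0.128]
[0.604 0.193 0.128]
[0.403 0.156 0.128]
scene dark
 px [295.9 121.5] bbox [289 120  15   5] area 51 world@z 0.145 [0.564  0.2347 0.145 ]
 px [271.5 134.5] bbox [261 130  22  10] area 100 world@z 0.145 [0.519  0.1315 0.145 ]
 px [236.3 204.3] bbox [225 198  24  14] area 168 world@z 0.145 [ 0.5712 -0.1918  0.145 ]
 px [232.7 227. ] bbox [204 210  59  34] area 768 world@z 0.145 [ 0.6073 -0.2707  0.145 ]
scene wood
 px [199.1 259.6] bbox [178 240  43  40] area 1368 world@z 0.016 [ 0.5366 -0.3709  0.016 ]
scene tan
 px [251.7 178.1] bbox [195 120 115 125] area 6005 world@z 0.102 [ 0.5435 -0.0464  0.102 ]
 px [265.7 164.6] bbox [260 163  12   4] area 26 world@z 0.102 [0.5549 0.0313 0.102 ]
 px [232.2 214.9] bbox [204 206  55  23] area 64 world@z 0.102 [ 0.5667 -0.2106  0.102 ]
red
 px [297.  109.3] bbox [287  95  20  29] area 436 world@z 0.05 [0.5015 0.3797 0.05  ]
green
 px [330.4 179.8] bbox [321 170  20  20] area 293 world@z 0.09 
[... 1458 characters left out ...]
 px [316.9 287.5] bbox [309 272  16  28] area 130 world@z 0.102 [0.3319 0.1335 0.102 ]
 px [251.6 279.8] bbox [242 276  19  10] area 44 world@z 0.102 [0.4819 0.1824 0.102 ]
 px [268.5 289.2] bbox [252 279  32  21] area 186 world@z 0.102 [0.4342 0.1878 0.102 ]
 px [302.4 287.1] bbox [297 283  12   9] area 30 world@z 0.102 [0.3635 0.1476 0.102 ]
 px [246.5 289.3] bbox [242 284   9  12] area 32 world@z 0.102 [0.4814 0.2107 0.102 ]
 px [278.4 295.9] bbox [274 291   9   9] area 38 world@z 0.102 [0.406  0.1937 0.102 ]
red
 px [204.  354.5] bbox [185 330  40  50] area 1246 world@z 0.05 [0.5079 0.3699 0.05  ]
green
 px [170.9 222.3] bbox [159 211  25  25] area 442 world@z 0.09 [0.7769 0.1074 0.09  ]
```

Emit:
send_rows --moves "0 0 0.152 -1 -0.85 0 -1;0 0 0.152 -1 -0.85 0 -1;0 0 0.152 -1 -0.85 0 -1;0 0 0.152 -1 -0.85 0 -1;0 0 0.152 -1 -0.85 0 -1;0 0 0.152 -1 -0.85 0 -1;0 0 0.152 -1 -0.85 0 -1" --newtons 30

```text
time: 1.12
eef_pos: [0.4005, 0.3672, 0.2197]
tcp_rot: [0.646, 0.763, 0.0, -0.0]
contact_force: [-0.4, -0.2, 1.1]
opening: 0.0
finger_force: 0.0
```

Emit:
send_rows --moves "0 0 0 -1 0.38 0 -1;0 0 0 -1 0.38 0 -1;0 0 0 -1 0.38 0 -1;0 0 0 -1 0.38 0 -1"

```text
time: 1.62
eef_pos: [0.5094, 0.1803, 0.2196]
tcp_rot: [0.647, 0.763, 0.0, 0.0]
contact_force: [-0.6, 0.2, 0.2]
opening: 0.001
finger_force: 0.0
```

Emit:
send_rows --moves "0 0 0 -0.7 0 0 -1;0 0 0 -0.7 0 0 -1;0 0 0 -0.7 0 0 -1;0 0 0 -0.7 0 0 -1"

```text
time: 2.12
eef_pos: [0.5311, 0.0438, 0.2195]
tcp_rot: [0.647, 0.762, 0.0, -0.0]
contact_force: [-0.1, 0.6, 0.0]
opening: -0.003
finger_force: 0.0
```

```bash
python3 - <<'E'
from h import *
import pickle
c=cam('wrist','w1.png'); pickle.dump(c,open('w1.pkl','wb')); print(ctrl.get_state()['eef_pos'])
E
```

```text
[0.53087359 0.04466051 0.21947155]
```

View pics/w1.png

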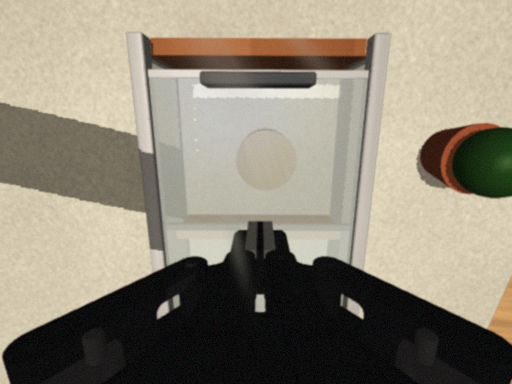

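The wrist view shows the jar lid at px (266,159), the left rib at (258,78), the track ends at (128,35) and (389,35), and the wooden end wall at row 38–58.

```bash
python3 - <<'E'
from h import *
import pickle
c=pickle.load(open('w1.pkl','rb'))
for n,u,v,z in [('lid',266,159,.102),('rib top l',201,73,.152),('rib top r',316,73,.152),('endL',128,34,.128),('endR',389,34,.128),('trackL in',153,75,.128),('wall top out',258,39,.128),('wall top in',258,55,.128),('panel edge',170,72,.125),('trackRlow outer',366,250,.128)]:
    p=onz(c,u,v,z)
    for C in [(.541,-.028)]:
        r=p[:2]-C; e=np.array([.987,.159]); print(n,p.round(4),'case',round(r@e,4),round(r@np.array([-.159,.987]),4))
E
```

```text
lid [0.5325 0.0691 0.102 ] case 0.0071 0.0972
rib top l [0.4701 0.1332 0.152 ] case -0.0444 0.1704
rib top r [0.5569 0.1474 0.152 ] case 0.0436 0.1706
endL [0.4025 0.1558 0.128 ] case -0.1075 0.2035
endR [0.6135 0.1903 0.128 ] case 0.1063 0.204
trackL in [0.4246 0.1278 0.128 ] case -0.0901 0.1723
wall top out [0.5082 0.1694 0.128 ] case -0.001 0.2
wall top in [0.5102 0.1575 0.128 ] case -0.0009 0.188
panel edge [0.4377 0.1328 0.125 ] case -0.0764 0.1752
trackRlow outer [ 0.6458 -0.0015  0.128 ] case 0.1077 0.0095
```

Emit:
send_rows --moves "0 0 0 -0.94 0 0 -1;0 0 0 -0.94 0 0 -1;0 0 0 -0.94 0 0 -1;0 0 0 -0.94 0 0 -1;0 0 0 -0.94 0 0.2 -1;0 0 0 -0.94 0 0.36 -1;0 0 0 -0.94 0 0.36 -1"

```text
time: 3.05
eef_pos: [0.5595, -0.1384, 0.1443]
tcp_rot: [0.646, 0.763, -0.001, -0.004]
contact_force: [-0.3, -0.4, 0.0]
opening: -0.002
finger_force: 0.0
```

Emit:
send_rows --moves "0 0 0 -0.05 0 0 -1;0 0 0 -0.1 0 0 -1;0 0 0 -0.15 0 0 -1;0 0 0 -0.19 0 0 -1;0 0 0 -0.21 0 0 -1;0 0 0 -0.225 0 0 -1;0 0 0 -0.225 0 0 -1"

```text
time: 3.92
eef_pos: [0.5686, -0.1865, 0.1475]
tcp_rot: [0.647, 0.762, 0.0, -0.0]
contact_force: [0.3, 0.4, -0.4]
opening: -0.001
finger_force: 0.0
```

Emit:
send_rows --moves "0 0 0 -0.015 0 0 -1;0 0 0 -0.015 0 0 -1"

```text
time: 4.18
eef_pos: [0.5692, -0.1895, 0.1477]
tcp_rot: [0.647, 0.762, 0.0, 0.0]
contact_force: [0.6, 0.3, -0.5]
opening: -0.003
finger_force: 0.0
```

```bash
python3 - <<'E'
from h import *
c=cam('scene'); a=cv2.resize(c['image'][110:300,170:330,::-1],None,fx=2.5,fy=2.5,interpolation=cv2.INTER_CUBIC); 
w=cam('wrist')['image'][:,:,::-1]; w=cv2.resize(w,None,fx=.78,fy=.78)
H=475; w=cv2.copyMakeBorder(w,0,H-w.shape[0],0,0,cv2.BORDER_CONSTANT); cv2.imwrite('pics/c2.png',np.hstack([a,w])[:, :800])
E
```

```text
(no output)
```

View pics/c2.png

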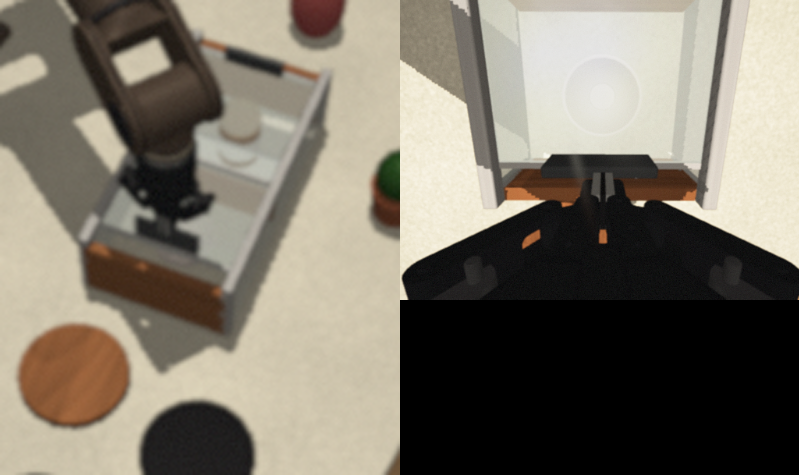

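```bash
python3 - <<'E'
from h import *
c=cam('wrist'); cv2.imwrite('pics/w3.png',cv2.resize(c['image'][150:290,130:390,::-1],None,fx=3,fy=3,interpolation=cv2.INTER_CUBIC))
p=ctrl.get_state(); print(p['eef_pos'],p['contact_force'])
def case(p):
    r=np.array(p[:2])-[.541,-.028]; return (r@[.987,.159]).round(4),(r@[-.159,.987]).round(4)
for v in range(195,235,4): print(v,'z.152',case(onz(c,200,v,.152)),'z.116',case(onz(c,200,v,.116)))
q=p['eef_pos']; print('tip proj',proj(c,q-[0,0,.014]),proj(c,q))
E
```

```text
[ 0.56918282 -0.18930644  0.14762646] [ 0.36278302  0.14325003 -0.36985012]
195 z.152 (np.float64(-0.0333), np.float64(-0.1422)) z.116 (np.float64(-0.0416), np.float64(-0.1525))
199 z.152 (np.float64(-0.0334), np.float64(-0.1446)) z.116 (np.float64(-0.0418), np.float64(-0.1555))
203 z.152 (np.float64(-0.0336), np.float64(-0.1471)) z.116 (np.float64(-0.0419), np.float64(-0.1586))
207 z.152 (np.float64(-0.0337), np.float64(-0.1495)) z.116 (np.float64(-0.0421), np.float64(-0.1616))
211 z.152 (np.float64(-0.0338), np.float64(-0.152)) z.116 (np.float64(-0.0423), np.float64(-0.1647))
215 z.152 (np.float64(-0.034), np.float64(-0.1545)) z.116 (np.float64(-0.0424), np.float64(-0.1678))
219 z.152 (np.float64(-0.0341), np.float64(-0.1571)) z.116 (np.float64(-0.0426), np.float64(-0.1709))
223 z.152 (np.float64(-0.0343), np.float64(-0.1596)) z.116 (np.float64(-0.0428), np.float64(-0.1741))
227 z.152 (np.float64(-0.0344), np.float64(-0.1622)) z.116 (np.float64(-0.0429), np.float64(-0.1773))
231 z.152 (np.float64(-0.0345), np.float64(-0.1648)) z.116 (np.float64(-0.0431), np.float64(-0.1805))
tip proj (np.float64(260.8459694844721), np.float64(218.50820213606494)) (np.float64(260.9188709713819), np.float64(226.6663691858896))
```

View pics/w3.png

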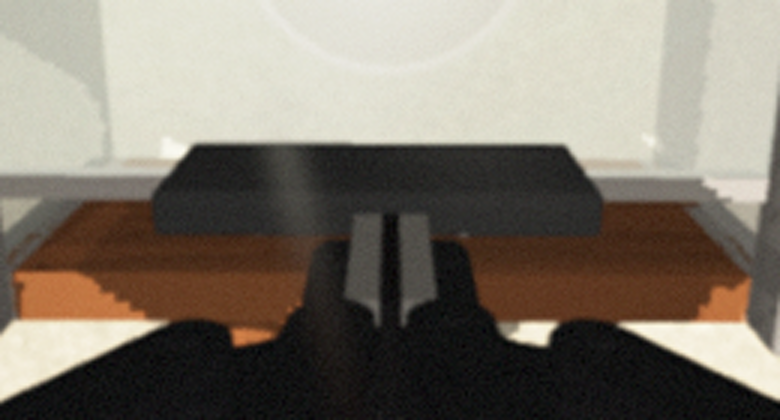

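Emit:
send_rows --moves "0 0 0 0.1 0 -0.1 -1;0 0 0 0.3 0 -0.36 -1;0 0 0 0.5 0 -0.36 -1;0 0 0 0.5 0 -0.36 -1;0 0 0 0.5 0 -0.36 -1"

```text
time: 4.95
eef_pos: [0.5528, -0.0909, 0.2192]
tcp_rot: [0.647, 0.762, -0.0, -0.0]
contact_force: [-0.5, 0.1, 0.2]
opening: 0.001
finger_force: 0.0
```

```bash
python3 - <<'E'
from h import *
import pickle
c=cam('wrist'); s=cam('scene'); d=cam('side'); pickle.dump((c,s,d),open('w4.pkl','wb'))
w=cv2.resize(c['image'][100:384,60:460,::-1],(560,398)); 
a=cv2.resize(s['image'][180:250,195:275,::-1],(240,210),interpolation=cv2.INTER_CUBIC); b=cv2.resize(d['image'][150:205,230:310,::-1],(240,165),interpolation=cv2.INTER_CUBIC)
cv2.imwrite('pics/w4.png',np.hstack([w,cv2.copyMakeBorder(np.vstack([a,b]),0,23,0,0,cv2.BORDER_CONSTANT)]))
print(ctrl.get_state()['eef_pos'], np.round(c['extrinsics'],3).tolist())
E
```

```text
[ 0.55281423 -0.09161937  0.21889353] [[0.987, -0.157, -0.041, 0.542], [0.162, 0.953, 0.256, -0.027], [-0.001, -0.259, 0.966, 0.374], [0.0, 0.0, 0.0, 1.0]]
```

View pics/w4.png

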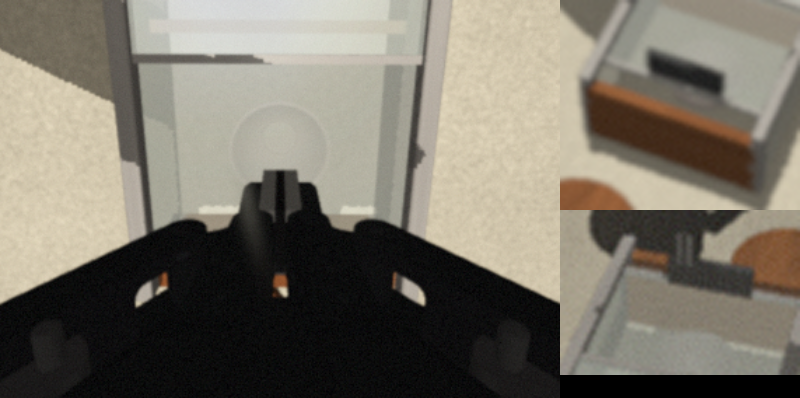

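```bash
python3 - <<'E'
from h import *
import pickle
c,s,d=pickle.load(open('w4.pkl','rb'))
def case(p):
    r=np.array(p[:2])-[.541,-.028]; return np.round([r@[.987,.159],r@[-.159,.987]],4)
for n,k,(u0,u1,v0,v1) in [('scene',s,(226,248,190,222)),('side',d,(266,294,158,186))]:
    g=k['image'].astype(int).max(2)
    for u in range(u0,u1,5):
        col=g[v0:v1,u]; idx=np.where(col<90)[0]+v0
        if len(idx): a,b=idx[0]-.5,idx[-1]+.5; print(n,u,a,b,'top@.152',case(onz(k,u,a,.152)),'bot@.116',case(onz(k,u,b,.116)),'@.152',case(onz(k,u,b,.152)))
def cp(k,x,y,z): return np.round(proj(k,np.r_[np.array([.541,-.028])+x*np.array([.987,.159])+y*np.array([-.159,.987]),z]),1)
for x in(-.109,.109):
  for y in (-.205,.205): print(x,y,'scene',cp(s,x,y,.128),cp(s,x,y,0),'side',cp(d,x,y,.128),cp(d,x,y,0))
E
```

```text
scene 226 196.5 221.5 top@.152 [-0.0374 -0.1553] bot@.116 [-0.0087 -0.2234] @.152 [ 0.001  -0.2432]
scene 231 198.5 221.5 top@.152 [-0.0191 -0.1563] bot@.116 [ 0.0063 -0.2172] @.152 [ 0.0156 -0.2372]
scene 236 200.5 208.5 top@.152 [-0.001  -0.1574] bot@.116 [ 0.0017 -0.1645] @.152 [ 0.0111 -0.186 ]
scene 241 201.5 210.5 top@.152 [ 0.0156 -0.1548] bot@.116 [ 0.02   -0.1655] @.152 [ 0.0289 -0.1869]
scene 246 203.5 212.5 top@.152 [ 0.0336 -0.1558] bot@.116 [ 0.0382 -0.1664] @.152 [ 0.0467 -0.1878]
side 266 157.5 173.5 top@.152 [ 0.0525 -0.1864] bot@.116 [ 0.0427 -0.1526] @.152 [ 0.032  -0.1135]
side 271 157.5 174.5 top@.152 [ 0.0374 -0.1908] bot@.116 [ 0.0263 -0.1524] @.152 [ 0.0164 -0.1133]
side 276 157.5 175.5 top@.152 [ 0.0223 -0.1951] bot@.116 [ 0.0101 -0.1522] @.152 [ 0.0009 -0.1131]
side 281 167.5 176.5 top@.152 [-0.0045 -0.1526] bot@.116 [-0.006 -0.152] @.152 [-0.0144 -0.1129]
side 286 168.5 177.5 top@.152 [-0.0202 -0.1523] bot@.116 [-0.022  -0.1518] @.152 [-0.0297 -0.1127]
side 291 168.5 178.5 top@.152 [-0.0348 -0.1565] bot@.116 [-0.0379 -0.1516] @.152 [-0.0448 -0.1125]
-0.109 -0.205 scene [200.2 205.2] [202.8 225.4] side [317.2 168.9] [313.2 197.6]
-0.109 0.205 scene [247.2 120.7] [246.9 143.1] side [286.9 278.3] [284.6 305.3]
0.109 -0.205 scene [261.9 227. ] [260.7 246.2] side [250.8 156.8] [251.6 185.3]
0.109 0.205 scene [302.5 137.7] [299.1 159.7] side [201.5 256.7] [206.9 284.3]
```

```bash
python3 - <<'E'
from h import *
import pickle
c,s,d=pickle.load(open('w4.pkl','rb'))
q=np.array([.5528,-.0916,.2190]); print(ctrl.finger_overhang)
xa=np.array([-.162,.987,0])
for z in (.235,.225,.215,.205,.195): print(z,[(np.round(proj(c,np.r_[q[:2],z]+k*xa),0),np.round(proj(d,np.r_[q[:2],z]+k*xa),0)) for k in(-.011,0,.011)])
a=cv2.resize(d['image'][90:190,210:330,::-1],None,fx=5,fy=5,interpolation=cv2.INTER_CUBIC); cv2.imwrite('pics/s5.png',cv2.convertScaleAbs(a,alpha=2))
E
```

```text
0.014
0.235 [(array([261., 256.]), array([273., 162.])), (array([261., 239.]), array([272., 164.])), (array([261., 220.]), array([271., 167.]))]
0.225 [(array([261., 248.]), array([273., 165.])), (array([261., 232.]), array([272., 167.])), (array([261., 214.]), array([271., 170.]))]
0.215 [(array([261., 241.]), array([273., 167.])), (array([261., 225.]), array([272., 170.])), (array([261., 209.]), array([271., 172.]))]
0.205 [(array([261., 235.]), array([273., 170.])), (array([261., 219.]), array([272., 172.])), (array([261., 204.]), array([271., 175.]))]
0.195 [(array([261., 229.]), array([273., 173.])), (array([261., 214.]), array([272., 175.])), (array([261., 199.]), array([271., 178.]))]
```

View pics/s5.png

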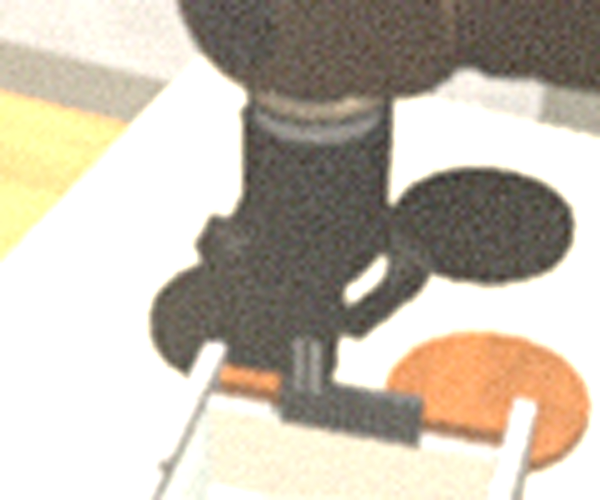

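The right rib is unmoved at case y of about -0.158. Both views put the shut fingertips higher than nominal, so they passed over the rib. I'll go lower, watching the force.

Emit:
send_rows --moves "0 0 0 -0.25 0 0.1 -1;0 0 0 -0.25 0 0.3 -1;0 0 0 -0.25 0 0.38 -1;0 0 0 -0.25 0 0.42 -1;0 0 0 -0.25 0 0.43 -1;0 0 0 -0.25 0 0.43 -1"

```text
time: 5.85
eef_pos: [0.5618, -0.1401, 0.1349]
tcp_rot: [0.647, 0.762, 0.0, 0.001]
contact_force: [1.0, 0.8, -0.1]
opening: -0.002
finger_force: 0.0
```

Emit:
send_rows --moves "0 0 0 -0.05 0 0 -1;0 0 0 -0.1 0 0 -1;0 0 0 -0.14 0 0 -1;0 0 0 -0.17 0 0 -1;0 0 0 -0.17 0 0 -1"

```text
time: 6.48
eef_pos: [0.5666, -0.1744, 0.1336]
tcp_rot: [0.647, 0.762, -0.0, 0.0]
contact_force: [-0.4, 0.6, -0.2]
opening: -0.002
finger_force: 0.0
```

```bash
cat > rib.py <<'E'
from h import *
def case(p):
    r=np.array(p[:2])-[.541,-.028]; return np.round([r@[.987,.159],r@[-.159,.987]],4)
def world(x,y): return np.array([.541,-.028])+x*np.array([.987,.159])+y*np.array([-.159,.987])
E
python3 - <<'E'
from rib import *
s=cam('scene'); g=s['image'].astype(int).max(2)
for u in (231,236,241,246):
    idx=np.where(g[195:216,u]<90)[0]+195; print(u,idx.min(),idx.max())
p=ctrl.get_state(); print(case(p['eef_pos']),p['eef_pos'],p['contact_force'])
w=cam('wrist')['image'][150:290,130:390,::-1]
cv2.imwrite('pics/w6.png',np.hstack([cv2.resize(w,(520,280)),cv2.resize(s['image'][160:250,190:280,::-1],(280,280))]))
E
```

```text
231 201 209
236 195 210
241 195 212
246 195 214
[ 0.002  -0.1482] [ 0.56653468 -0.17408455  0.13347806] [ 0.43942457 -0.2790765  -0.01127119]
```

Emit:
send_rows --moves "0 0 0 -0.03 0 0 -1;0 0 0 -0.06 0 0 -1;0 0 0 -0.07 0 0 -1;0 0 0 -0.07 0 0 -1"

```text
time: 7.08
eef_pos: [0.5688, -0.1878, 0.1334]
tcp_rot: [0.647, 0.762, -0.0, 0.0]
contact_force: [-0.2, 1.3, 0.1]
opening: -0.002
finger_force: 0.3
```

Emit:
send_rows --moves "0 0 0 -0.01 0 0 -1;0 0 0 -0.01 0 0 -1"

```text
time: 7.32
eef_pos: [0.5689, -0.1889, 0.1334]
tcp_rot: [0.647, 0.762, 0.0, -0.001]
contact_force: [-0.4, 3.7, 0.4]
opening: -0.0
finger_force: 1.8
```

Emit:
send_rows --moves "0 0 0 -0.01 0 0 -1;0 0 0 -0.01 0 0 -1"

```text
time: 7.58
eef_pos: [0.5689, -0.1889, 0.1334]
tcp_rot: [0.647, 0.762, 0.001, -0.003]
contact_force: [-1.4, 8.8, 2.2]
opening: -0.0
finger_force: 4.4
```

Emit:
send_rows --moves "0 0 0 0.05 0 0 -1;0 0 0 0.1 0 -0.3 -1;0 0 0 0.4 0 -0.4 -1;0 0 0 0.7 0 -0.4 -1;0 0 0 1 0 -0.4 -1;0 0 0 1 0 -0.4 -1"

```text
time: 8.32
eef_pos: [0.5368, 0.0088, 0.2143]
tcp_rot: [0.645, 0.764, 0.0, 0.001]
contact_force: [-0.1, -0.4, -0.2]
opening: 0.002
finger_force: 0.0
```

Emit:
send_rows --moves "0 0 0 0.3 0 0 -1;0 0 0 0.6 0 0 -1;0 0 0 0.83 0 0 -1;0 0 0 0.83 0 0.2 -1;0 0 0 0.83 0 0.36 -1;0 0 0 0.83 0 0.4 -1;0 0 0 0.83 0 0.4 -1"

```text
time: 9.2
eef_pos: [0.5108, 0.169, 0.1339]
tcp_rot: [0.648, 0.762, 0.0, 0.0]
contact_force: [0.1, -0.2, -0.6]
opening: 0.001
finger_force: 0.0
```

Emit:
send_rows --moves "0 0 0 -0.07 0 0 -1;0 0 0 -0.14 0 0 -1;0 0 0 -0.21 0 0 -1;0 0 0 -0.28 0 0 -1;0 0 0 -0.35 0 0 -1;0 0 0 -0.42 0 0 -1;0 0 0 -0.49 0 0 -1;0 0 0 -0.56 0 0 -1;0 0 0 -0.63 0 0 -1;0 0 0 -0.7 0 0 -1;0 0 0 -0.75 0 0 -1;0 0 0 -0.765 0 0 -1"

```text
time: 10.7
eef_pos: [0.5348, 0.018, 0.1334]
tcp_rot: [0.648, 0.762, -0.0, -0.0]
contact_force: [-0.8, 1.6, 1.7]
opening: 0.001
finger_force: 1.1
```

Emit:
send_rows --moves "0 0 0 0 0 0 -1;0 0 0 0.1 0 -0.3 -1;0 0 0 0.3 0.03 -0.5 1;0 0 0 0.3 0.03 -0.5 1;0 0 0 0.3 0.03 -0.5 1;0 0 0 0.3 0.03 -0.5 1"

```text
time: 11.45
eef_pos: [0.5302, 0.0784, 0.2315]
tcp_rot: [0.647, 0.762, -0.001, -0.001]
contact_force: [-0.7, 0.2, 0.8]
opening: 0.844
finger_force: 0.0
```

```bash
python3 - <<'E'
from rib import *
c=cam('wrist'); p=ctrl.get_state(); print(case(p['eef_pos']),p['eef_pos'])
import pickle; pickle.dump(c,open('w7.pkl','wb')); s=cam('scene')
cv2.imwrite('pics/w7.png',np.hstack([c['image'][:,:,::-1],cv2.resize(s['image'][100:260,190:310,::-1],(288,384),interpolation=cv2.INTER_CUBIC)]))
E
```

```text
[0.0063 0.1066] [0.53025031 0.07831382 0.23159557]
```

View pics/w7.png

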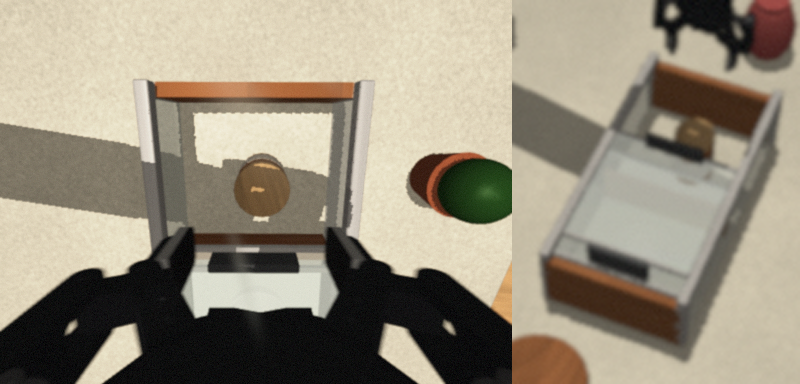

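The left panel is open, the right is shut, and the jar lid is fully exposed at px (262,188).

```bash
python3 - <<'E'
from rib import *
import pickle; c=pickle.load(open('w7.pkl','rb'))
h=cv2.cvtColor(c['image'],cv2.COLOR_RGB2HSV).astype(int)
m=((h[...,0]<22)&(h[...,1]>100)&(h[...,2]>50)).astype(np.uint8); m[:140]=0; m[228:]=0; m[:,:215]=0; m[:,310:]=0
k=max(cv2.findContours(m,0,2)[0],key=cv2.contourArea); print(cv2.minEnclosingCircle(k),cv2.boundingRect(k))
(u,v),r=cv2.minEnclosingCircle(k)
for vv in (v,188): p=onz(c,u,vv,.102); print(p.round(4),case(p))
s=cam('scene'); im=s['image']; h=cv2.cvtColor(im,cv2.COLOR_RGB2HSV).astype(int)
m=((h[...,0]<22)&(h[...,1]>80)).astype(np.uint8);n=np.zeros_like(m); n[140:172,250:282]=m[140:172,250:282]
k=max(cv2.findContours(n,0,2)[0],key=cv2.contourArea);print(cv2.boundingRect(k)); e=cv2.boundingRect(k); print(case(onz(s,e[0]+e[2]/2,e[1]+7,.102)))
E
```

```text
((261.44134521484375, 187.63343811035156), 28.638986587524414) (234, 159, 56, 57)
[0.5321 0.0702 0.102 ] [0.0068 0.0983]
[0.5321 0.0698 0.102 ] [0.0068 0.0979]
(250, 140, 32, 26)
[-0.005   0.1331]
```

Emit:
send_rows --moves "0 0 0 -0.043 0 0.2 1;0 0 0 -0.043 0 0.4 1;0 0 0 -0.043 0 0.55 1;0 0 0 -0.043 0 0.65 1;0 0 0 -0.043 0 0.72 1;0 0 0 -0.043 0 0.78 1;0 0 0 -0.043 0 0.84 1;0 0 0 -0.043 0 0.88 1;0 0 0 -0.043 0 0.88 1"

```text
time: 12.72
eef_pos: [0.5321, 0.0705, 0.057]
tcp_rot: [0.647, 0.762, -0.0, -0.0]
contact_force: [-0.1, 0.2, 0.0]
opening: 1.0
finger_force: 0.0
```

Emit:
send_rows --moves "0 0 0 0 0 0 -1;0 0 0 0 0 0 -1;0 0 0 0 0 0 -1;0 0 0 0 0 0 -1;0 0 0 0 0 0 -1;0 0 0 0 0 0 -1" --newtons 50

```text
time: 13.48
eef_pos: [0.5333, 0.0704, 0.0586]
tcp_rot: [0.647, 0.762, 0.0, 0.001]
contact_force: [0.3, -0.0, 4.9]
opening: 0.711
finger_force: 55.3
```

Emit:
send_rows --moves "0 0 0 0 0 -0.05 -1;0 0 0 0 0 -0.15 -1;0 0 0 0 0 -0.3 -1;0 0 0 0 0 -0.45 -1;0 0 0 0 0 -0.6 -1;0 0 0 0 0 -0.75 -1;0 0 0 0 0 -0.87 -1;0 0 0 0 0 -0.92 -1;0 0 0 0 0 -0.92 -1"

```text
time: 14.6
eef_pos: [0.5323, 0.0705, 0.2414]
tcp_rot: [0.647, 0.762, -0.0, -0.0]
contact_force: [-0.1, 0.4, -1.9]
opening: 0.715
finger_force: 54.8
```

```bash
python3 - <<'E'
from rib import *
c=cam('wrist');s=cam('side'); p=ctrl.get_state(); print(case(p['eef_pos']),p['eef_pos'],p['contact_force'],p['opening'],p['finger_force'])
cv2.imwrite('pics/w8.png',np.hstack([cv2.resize(c['image'][:,:,::-1],(400,300)),cv2.resize(s['image'][120:300,160:400,::-1],(400,300),interpolation=cv2.INTER_CUBIC)]))
E
```

```text
[0.0064 0.0987] [0.53162458 0.07052263 0.23991146] [ 1.19250866  0.37839274 -2.25869811] 0.7107586001693282 54.82428252696991
```

View pics/w8.png

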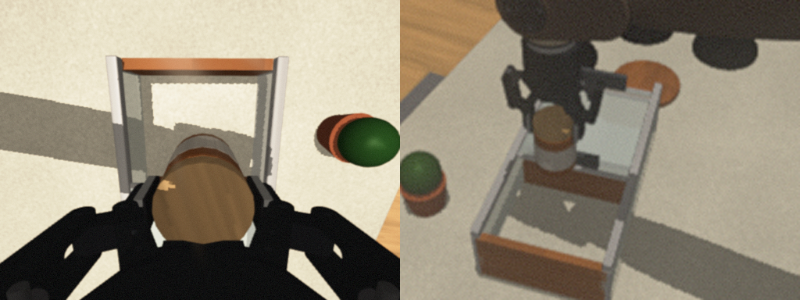

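The jar is held upright, clear above the case. Next I'll carry it to the board.

Emit:
send_rows --moves "0 0 0 -0.1 0 0 -1;0 0 0 -0.3 0 0 -1;0 0 0 -0.5 -0.1 0 -1;0 0 0 -0.7 -0.15 0 -1;0 0 0 -0.9 -0.15 0 -1;0 0 0 -1 -0.15 0 -1"

```text
time: 15.45
eef_pos: [0.5349, -0.1343, 0.2407]
tcp_rot: [0.648, 0.761, -0.0, -0.001]
contact_force: [0.7, 0.3, -2.1]
opening: 0.71
finger_force: 55.1
```

Emit:
send_rows --moves "0 0 0 -0.2 0 0 -1;0 0 0 -0.4 0 0 -1;0 0 0 -0.6 -0.1 0 -1;0 0 0 -0.8 -0.15 0 -1;0 0 0 -0.9 -0.15 0 -1;0 0 0 -0.9 -0.15 0 -1;0 0 0 -0.9 -0.15 0 -1"

```text
time: 16.32
eef_pos: [0.5352, -0.3129, 0.2412]
tcp_rot: [0.647, 0.763, 0.0, -0.001]
contact_force: [0.1, -0.1, -2.5]
opening: 0.713
finger_force: 55.2
```

```bash
python3 - <<'E'
from m import *
from rib import case
p=ctrl.get_state(); print(case(p['eef_pos']),p['eef_pos'],p['contact_force'],p['opening'],p['tcp_rot'])
for n,box in [('scene',(170,230,230,290)),('side',(280,150,335,195)),('wrist',(0,0,512,384))]:
    c=cam(n); h=cv2.cvtColor(c['image'],cv2.COLOR_RGB2HSV).astype(int)
    wood=(h[...,1]>110)&(h[...,0]<20)&(h[...,2]>60); print(n); comps(wood,c,.016,150,box)
    print(np.round(proj(c,[.533,-.371,.016]),0))
E
```

```text
[-0.0511 -0.2803] [ 0.53516009 -0.31293755  0.24123397] [ 0.11319205 -0.05342636 -2.52260274] 0.7125199363366115 [ 6.46821638e-01  7.62640949e-01  3.23058823e-04 -6.68809442e-04]
scene
 px [199.1 259.6] bbox [178 240  43  40] area 1363 world@z 0.016 [ 0.5366 -0.371   0.016 ]
[198. 259.]
side
 px [315.1 166.4] bbox [298 157  30  26] area 332 world@z 0.016 [ 0.5094 -0.3857  0.016 ]
[308. 167.]
wrist
 px [323.9 100.8] bbox [241  93 166  17] area 2622 world@z 0.016 [ 0.605  -0.2129  0.016 ]
 px [257.2 241.4] bbox [195 151 131 161] area 15172 world@z 0.016 [ 0.5497 -0.4303  0.016 ]
 px [500.9 292. ] bbox [480 239  32  92] area 1493 world@z 0.016 [ 0.954 -0.454  0.016]
[252. 203.]
```

Emit:
send_rows --moves "0 0 0 -0.15 -0.03 0 -1;0 0 0 -0.285 -0.05 0.1 -1;0 0 0 -0.285 -0.05 0.25 -1;0 0 0 -0.285 -0.05 0.4 -1;0 0 0 -0.285 -0.05 0.55 -1;0 0 0 -0.285 -0.05 0.68 -1;0 0 0 -0.285 -0.05 0.77 -1;0 0 0 -0.285 -0.05 0.82 -1;0 0 0 -0.285 -0.05 0.85 -1;0 0 0 -0.285 -0.05 0.86 -1;0 0 0 -0.285 -0.05 0.86 -1"

```text
time: 17.85
eef_pos: [0.5347, -0.3725, 0.0704]
tcp_rot: [0.647, 0.762, -0.0, 0.001]
contact_force: [-0.9, 0.4, -2.0]
opening: 0.712
finger_force: 55.2
```

Emit:
send_rows --moves "0 0 0 0 0 0.005 -1;0 0 0 0 0 0.01 -1;0 0 0 0 0 0.015 -1;0 0 0 0 0 0.015 -1"

```text
time: 18.35
eef_pos: [0.5343, -0.372, 0.0665]
tcp_rot: [0.647, 0.762, 0.0, -0.0]
contact_force: [-0.2, -0.4, -2.4]
opening: 0.71
finger_force: 55.2
```

Emit:
send_rows --moves "0 0 0 0 0 0.005 -1;0 0 0 0 0 0.01 -1;0 0 0 0 0 0.01 -1"

```text
time: 18.73
eef_pos: [0.5343, -0.372, 0.0644]
tcp_rot: [0.647, 0.762, -0.0, -0.0]
contact_force: [-0.2, -0.3, -3.0]
opening: 0.705
finger_force: 55.2
```

Emit:
send_rows --moves "0 0 0 0 0 0.005 -1;0 0 0 0 0 0.01 -1;0 0 0 0 0 0.01 -1"

```text
time: 19.1
eef_pos: [0.5344, -0.3722, 0.0627]
tcp_rot: [0.647, 0.762, -0.0, 0.0]
contact_force: [-0.4, 0.1, -1.3]
opening: 0.713
finger_force: 55.3
```

Emit:
send_rows --moves "0 0 0 0 0 0.005 -1;0 0 0 0 0 0.005 -1"

```text
time: 19.35
eef_pos: [0.5344, -0.3723, 0.0627]
tcp_rot: [0.647, 0.762, -0.0, 0.0]
contact_force: [-2.5, 1.1, 4.3]
opening: 0.712
finger_force: 55.3
```

Contact with the board (the force has reversed). Now I release and rise.

Emit:
send_rows --moves "0 0 0 0 0 0 -0.2;0 0 0 0 0 0 0.5;0 0 0 0 0 0 0.7;0 0 0 0 0 0 0.9;0 0 0 0 0 0 1;0 0 0 0 0 0 1;0 0 0 0 0 0 1"

```text
time: 20.23
eef_pos: [0.5344, -0.3721, 0.0616]
tcp_rot: [0.647, 0.762, -0.0, 0.0]
contact_force: [0.1, -0.7, -0.4]
opening: 1.003
finger_force: 0.0
```

Emit:
send_rows --moves "0 0 0 0 0 -0.05 1;0 0 0 0 0 -0.15 1;0 0 0 0 0 -0.3 1;0 0 0 0 0 -0.5 1;0 0 0 0 0 -0.75 1;0 0 0 0 0 -0.9 1;0 0 0 0 0 -0.9 1"

```text
time: 21.1
eef_pos: [0.5359, -0.3735, 0.2478]
tcp_rot: [0.647, 0.762, -0.0, 0.005]
contact_force: [0.1, -0.5, -0.2]
opening: 0.995
finger_force: 0.0
```

```bash
python3 - <<'E'
from m import *
from rib import case
p=ctrl.get_state(); print(case(p['eef_pos']),p['eef_pos'],p['opening'])
for n,box in [('scene',(160,200,240,300)),('wrist',(160,100,360,330))]:
    c=cam(n); h=cv2.cvtColor(c['image'],cv2.COLOR_RGB2HSV).astype(int)
    m=(h[...,0]<22)&(h[...,1]>110)&(h[...,2]>50); print(n); comps(m,c,.016,100,box)
    print('expected lid',np.round(proj(c,[.5344,-.372,.106]),0),'board',np.round(proj(c,[.535,-.371,.016]),0))
    cv2.imwrite('pics/x_%s.png'%n,c['image'][:,:,::-1])
    g=cv2.medianBlur(cv2.cvtColor(c['image'],cv2.COLOR_RGB2GRAY),5)
    if n=='wrist': print(cv2.HoughCircles(g,cv2.HOUGH_GRADIENT,1.5,20,param1=80,param2=30,minRadius=20,maxRadius=90))
E
```

```text
[-0.0599 -0.3402] [ 0.53593289 -0.3735111   0.24781484] 0.9953441478999624
scene
 px [226.6 222.4] bbox [210 210  30  26] area 454 world@z 0.016 [ 0.5362 -0.2018  0.016 ]
 px [199.2 259.4] bbox [178 240  43  40] area 1207 world@z 0.016 [ 0.5366 -0.3701  0.016 ]
expected lid [196. 246.] board [199. 259.]
wrist
 px [258.3 157.5] bbox [207 107 103 102] area 8063 world@z 0.016 [ 0.5312 -0.3636  0.016 ]
expected lid [260. 177.] board [260. 163.]
[[[258.75     158.25      51.800003]
  [162.75     273.75      49.550003]
  [393.75     195.75      57.050003]
  [287.25     290.25      43.4     ]
  [260.25     179.25      25.7     ]
  [381.75     173.25      62.15    ]
  [303.75      95.25      79.25    ]
  [291.75     197.25      29.6     ]
  [320.25     305.25      82.55    ]
  [224.25     264.75      66.05    ]
  [204.75     276.75      89.149994]
  [318.75     197.25      47.75    ]
  [263.25      18.75      58.4     ]
  [338.25     102.75      59.15    ]
  [419.25     210.75      59.15    ]
  [278.25     150.75      30.95    ]
  [245.25     143.25      32.9     ]
  [342.75     126.75      64.4     ]
  [246.75     122.25      59.449997]
  [362.25     107.25      64.25    ]
  [354.75     273.75      36.2     ]
  [180.75     264.75      29.6     ]
  [237.75     171.75      27.5     ]
  [305.25     273.75      52.85    ]
  [254.25     230.25      24.35    ]
  [282.75     177.75      20.75    ]
  [248.25       2.25      42.65    ]
  [381.75     113.25      89.149994]
  [297.75      48.75      26.3     ]
  [324.75     144.75      34.25    ]
  [287.25     221.25      21.05    ]
  [402.75     174.75      35.      ]
  [378.75      21.75      21.95    ]
  [269.25     132.75      24.65    ]
  [299.25       6.75      22.1     ]]]
```

The jar is centred on the board within about 8 mm: lid at (260,179) as predicted, board at (258,158). Now I'll shut the left panel.

Emit:
send_rows --moves "0 0 0 0.2 0.1 0 -1;0 0 0 0.5 0.3 0 -1;0 0 0 0.8 0.3 0 -1;0 0 0 1 0.3 0 -1;0 0 0 1 0.3 0 -1"

```text
time: 21.82
eef_pos: [0.5598, -0.1615, 0.2394]
tcp_rot: [0.646, 0.764, -0.0, -0.002]
contact_force: [-1.0, 0.1, -0.3]
opening: 0.0
finger_force: 0.0
```

Emit:
send_rows --moves "0 0 0 0.3 0 0 -1;0 0 0 0.6 0 0 -1;0 0 0 0.6 0 0 -1;0 0 0 0.6 0 0.2 -1;0 0 0 0.6 0 0.4 -1;0 0 0 0.6 0 0.5 -1;0 0 0 0.6 0 0.54 -1;0 0 0 0.6 0 0.54 -1"

```text
time: 22.82
eef_pos: [0.5415, -0.0475, 0.133]
tcp_rot: [0.648, 0.762, -0.0, -0.001]
contact_force: [0.1, -0.4, -0.0]
opening: 0.0
finger_force: 0.0
```

Emit:
send_rows --moves "0 0 0 0.08 0 0 -1;0 0 0 0.16 0 0 -1;0 0 0 0.24 0 0 -1;0 0 0 0.32 0 0 -1;0 0 0 0.4 0 0 -1;0 0 0 0.48 0 0 -1;0 0 0 0.56 0 0 -1;0 0 0 0.64 0 0 -1;0 0 0 0.72 0 0 -1;0 0 0 0.8 0 0 -1;0 0 0 0.86 0 0 -1;0 0 0 0.88 0 0 -1"

```text
time: 24.32
eef_pos: [0.5124, 0.1279, 0.1333]
tcp_rot: [0.647, 0.763, -0.0, -0.001]
contact_force: [1.0, -2.2, 1.7]
opening: 0.003
finger_force: 1.1
```

Emit:
send_rows --moves "0 0 0 0.01 0 0 -1;0 0 0 0.02 0 0 -1;0 0 0 0.03 0 0 -1;0 0 0 0.03 0 0 -1"

```text
time: 24.82
eef_pos: [0.5117, 0.133, 0.1333]
tcp_rot: [0.647, 0.762, -0.0, -0.001]
contact_force: [-1.5, -1.3, 0.9]
opening: 0.007
finger_force: 0.7
```

Emit:
send_rows --moves "0 0 0 0.01 0 0 -1;0 0 0 0.01 0 0 -1"

```text
time: 25.08
eef_pos: [0.5115, 0.1343, 0.1333]
tcp_rot: [0.647, 0.762, -0.001, 0.0]
contact_force: [-0.2, -4.3, -0.4]
opening: -0.003
finger_force: 2.4
```

Emit:
send_rows --moves "0 0 0 0.015 0 0 -1;0 0 0 0.015 0 0 -1"

```text
time: 25.32
eef_pos: [0.5115, 0.1344, 0.1334]
tcp_rot: [0.646, 0.763, -0.003, 0.003]
contact_force: [0.2, -13.5, 1.2]
opening: 0.0
finger_force: 6.7
```

The left panel is against its stop. I'll retreat and check the right one.

Emit:
send_rows --moves "0 0 0 -0.05 0 0 -1;0 0 0 -0.1 0 -0.3 -1;0 0 0 -0.1 -0.2 -0.6 -1;0 0 0 -0.1 -0.2 -0.6 -1;0 0 0 -0.1 -0.2 -0.6 -1;0 0 0 -0.1 -0.2 -0.6 -1"

```text
time: 26.08
eef_pos: [0.4745, 0.112, 0.2515]
tcp_rot: [0.647, 0.762, -0.001, -0.001]
contact_force: [-0.7, 0.1, -0.6]
opening: 0.001
finger_force: 0.0
```

```bash
python3 - <<'E'
from rib import *
p=ctrl.get_state(); print(p['eef_pos'],p['contact_force'])
def cp(k,x,y,z): return np.round(proj(k,np.r_[world(x,y),z]),1)
s=cam('scene'); d=cam('side')
for n,k,ys in [('scene',s,-1),('side',d,1)]:
    g=k['image'].astype(int).max(2)
    for nm,y0,zb in [('right',-.18,.116),('left',.18,.125)]:
        for x in (-.025,0,.025):
            t=cp(k,x,y0-.005*ys,.152); b=cp(k,x,y0+.005*ys,zb); u=int(round(t[0]))
            col=g[int(t[1])-14:int(b[1])+15,u]; print(n,nm,'shut expects',t,b,'from row',int(t[1])-14,''.join('#' if v<85 else '.' for v in col))
E
```

```text
[0.47445522 0.11197731 0.25152609] [-0.69809219  0.06426928 -0.6353227 ]
scene right shut expects [227.1 202.3] [226.1 210.7] from row 188 ................########.......######
scene right shut expects [234.2 204.7] [233.1 213.1] from row 190 ................########.......#######
scene right shut expects [241.3 207.2] [240.1 215.6] from row 193 ................#######........######
scene left shut expects [266.5 126.4] [265.2 133.3] from row 112 ................#####...............
scene left shut expects [272.9 128.4] [271.6 135.3] from row 114 ................#####...............
scene left shut expects [279.4 130.4] [278.  137.2] from row 116 ................#####...............
side right shut expects [290.  162.2] [288.6 172.9] from row 148 #############...##########.............
side right shut expects [282.1 160.7] [280.9 171.5] from row 146 ########################################
side right shut expects [274.3 159.3] [273.3 170. ] from row 145 ########################################
side left shut expects [256.4 253.9] [255.3 263.7] from row 239 ..................########.............
side left shut expects [246.6 251.5] [245.6 261.3] from row 237 ..................#######..............
side left shut expects [236.9 249.2] [236.1 258.9] from row 235 .................########.............
```

Both ribs sit where they should when shut, and the arm touches nothing.

```bash
python3 -c "
from plant import ctrl
print(ctrl.sign_off())"
```

```text
the job is handed in; nothing more can be done
None
```

The job is handed in, though the sign-off returned no verdict: by my measurements the jar stands upright and released about 8 mm from the board's centre, both panels are against their shut stops, and the arm touched nothing; it took about 26 s of the 72 s, and I never went near the bowl, vase or planter, though I did not re-measure their positions at the end.

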